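# Sift the punch slugs from a base plate

## Task

At the tipping stand whose tray has a slotted floor, raise the black handle part way so that the three round slugs slide down and drop through the slots into the box below, while the square plate stays in the tray. Then raise it all the way so that the plate pours over the lip into the bin beyond, and lower the tray back to level and let go. Leave the neighbouring plain-floored pan down.

Things in the scene. Friction and masses are not known exactly. Their poses are not given: they have to be found in the camera images.
- sieve_stand: Fixed stand, blue posts, 196 mm wide; a twin with a plain pan stands beside it. Origin on the table below the middle of the hinge axis, which is 115 mm up. x: from handle end to discharge bin; y: along the hinge; z up. Light-grey open slug box under the tray: x -190 to -5 mm, 170 mm wide, 60 mm deep (walls, floor 3 mm). Grey open plate bin beyond the hinge: x 3 to 177 mm, 190 mm wide, 55 mm deep.
- sieve_tray (a joint): Tilt of the stainless tray (rad): 0 level, grows as the handle is raised, stop at 1.15; damped, falls back if let go; lifts with about 5 N. 156 mm wide; floor plain at stand x -190 to -115 mm, then slotted (24 mm gaps along x) to the hinge, then a solid 50 mm lip rising at 0.61 rad. Slippery: parts slide above 0.25 and pass the lip only above about 0.85; 0.4 to 0.5 sifts, 1.1 pours.
- sieve_grip (a point): Centre of the tray's handle: black round crossbar, 22 mm diameter, 40 mm long along the stand's y, on a central 10 mm stem, 60 mm out from the tray's end wall. 250 mm from the hinge axis and 14 mm above the floor: at tilt 0 at stand x -250, z 129 mm; swings up on an arc about the hinge. Pinched on its flat ends by a vertical gripper, it turns between the pads. Its axes turn with the tray.
- slug_a_centre (a point): Centre of a punched steel slug: a disc 18 mm in diameter and 9 mm thick, about 18 g, one of three alike, lying at first on the plain part of the tray floor.
- slug_b_centre (a point): Centre of a punched steel slug: a disc 18 mm in diameter and 9 mm thick, about 18 g, one of three alike, lying at first on the plain part of the tray floor.
- slug_c_centre (a point): Centre of a punched steel slug: a disc 18 mm in diameter and 9 mm thick, about 18 g, one of three alike, lying at first on the plain part of the tray floor.
- plate_centre (a point): Centre of the square base plate: 58 x 58 x 8 mm, bare aluminium colour with four dark hole marks at the corners, about 0.2 kg, too large for the slots, lying at first flat in the tray.
- plain_pan (a joint): Tilt of the neighbouring pan with the solid floor and the same handle, in rad, 0 level. To be left down.
Not all that is in view belongs to the job. Of the things shaped like the part that bears plate_centre, the aluminium one is meant.

How it is judged:
On the way, in this order (a step that is already met when the one before it is completed fails the run):
1. all three slugs have dropped through into the slug box while the plate is still in the tray (x of slug_a_centre in the frame of sieve_stand between -0.19 and 0 m and y of slug_a_centre in the frame of sieve_stand between -0.09 and 0.09 m and z of each of slug_a_centre, slug_b_centre, slug_c_centre in the frame of sieve_stand below 0.06 m and x of slug_b_centre in the frame of sieve_stand between -0.19 and 0 m and y of slug_b_centre in the frame of sieve_stand between -0.09 and 0.09 m and x of slug_c_centre in the frame of sieve_stand between -0.19 and 0 m and y of slug_c_centre in the frame of sieve_stand between -0.09 and 0.09 m and z of plate_centre in the frame of sieve_stand above 0.085 m and x of plate_centre in the frame of sieve_stand below 0.06 m), for 0.2 s.
2. the plate is in the plate bin (x of plate_centre in the frame of sieve_stand between 0 and 0.18 m and y of plate_centre in the frame of sieve_stand between -0.1 and 0.1 m and z of plate_centre in the frame of sieve_stand below 0.07 m), for 0.2 s.
At the end, for the whole second after the job is handed in: All three slug centres are inside the slug box (below 60 mm), the plate's centre is inside the plate bin (below 70 mm), and the tray is back within 0.1 rad of level and still (all of step 2 and x of slug_a_centre in the frame of sieve_stand between -0.19 and 0 m and y of slug_a_centre in the frame of sieve_stand between -0.09 and 0.09 m and z of each of slug_a_centre, slug_b_centre, slug_c_centre in the frame of sieve_stand below 0.06 m and x of slug_b_centre in the frame of sieve_stand between -0.19 and 0 m and y of slug_b_centre in the frame of sieve_stand between -0.09 and 0.09 m and x of slug_c_centre in the frame of sieve_stand between -0.19 and 0 m and y of slug_c_centre in the frame of sieve_stand between -0.09 and 0.09 m and value of joint sieve_tray below 0.1 rad and velocity of joint sieve_tray between -0.05 and 0.05 rad/s); the robot touches nothing.
It fails at once if the plain pan is tilted by more than 0.15 rad (value of joint plain_pan above 0.15 rad).
It also fails if it takes over 53 s, if anything falls off the work surface, if the arm or the gripper's body presses on something with over 40 N, if the wrist force passes 120 N, or if a joint passes its speed limit or range.

## Robot

A 6-joint arm with a two-finger parallel gripper is mounted at the origin on the work surface. World frame = base frame: x ahead of the robot, y to its left, z up, the work surface at z = 0. Lengths are in m, angles in rad, forces in N, time in s.
With the tool pointing down it reaches from about 0.325 to 0.85 m from the base axis. Payload 15.5 kg.
Tool frame: the origin (TCP) lies on the centre line of the jaws, within the pads' length; the fingertips stand 25 mm ahead of it and the grasp point (between the pads) lies 6 mm ahead of it; z points along the fingers, y is the direction in which the jaws open and shut (so a half turn about z gives the same grasp; the last joint's range is limited). The gripper opens to 91 mm and grips with 3 to 60 N. Pads are 32 mm wide; open, the fingers measure 118 mm over their backs; the gripper's body (76 mm by 178 mm) begins 60 mm behind the grasp point.
Start: joints at [-1.31, 0.494, 1.345, -0, 1.302, -0.096], TCP at [0.218, -0.586, 0.2] pointing down, gripper open.
Joint ranges: [-2.91, 2.91], [-0.82, 2.16], [0.22, 2.67], [-1.22, 4.37], [0.12, 2.79], [-3.08, 3.08]. Speed limits (rad/s): [1.89, 1.89, 2.57, 3.01, 3.01, 3.01].

## Interface

Orientations are given as a unit quaternion [x, y, z, w].
In Python, from station import ctrl, grab_frame, camera_model gives the robot as it stands.
- The arm moves only by the tool send_rows, never from a script. Its argument "moves" is a list of rows, each a list of 7 numbers: the turn, a rotation vector about the world's x, y, z in rad, then the shift along the world's x, y, z in mm, then the closure in counts, from 0 (fully open) to 255 (shut). In form: [[ax, ay, az, dx, dy, dz, claw], ...]. A call has exactly 8 rows; each row is the pose to reach, as a shift and turn from the pose commanded when the call began; what a row does not reach only later rows make up. A row lasts 1/12 s, in which the tool goes at most 41.7 mm and 7.16 degrees, less where a joint would pass 70% of its speed; a pose out of reach is approached as far as the arm can. A call with a gripper value outside its range is refused whole. The fingers move at their own pace and stop on an object; "newtons" is the grip in N (left out, the last holds). Time passes only in rows, so rows that repeat a pose let the fingers close, or fill a call up. It gives the time, the measured TCP pose, the force and the opening at its end, in the units of the state.
- ctrl.sense(): the state, without advancing time (a new reading comes with each control period).
- grab_frame(name): name is "scene" or "top" or "wrist"; returns the picture (400x640x3 uint8, blue, green, red); there is no depth.
- camera_model(name): a dict with "fx", "fy", "cx", "cy" (pixels), "k1" (the pictures are not rectified: a ray, as slopes to the right and down, at radius r is drawn at 1 + k1 r^2 times it, then the intrinsics apply), "pose" (4x4, takes a point from camera to world coordinates); the wrist camera has in their place "T_tool_cam" (4x4, takes a point from camera to tool coordinates, whose origin is the TCP and whose axes are the flange's). Camera axes: x right, y down, z forward; pixel columns grow to the right and rows downward; lengths in m; the calibration is good to about 2 mm. A picture is of the moment at which its call begins: read the wrist's pose just before it. camera_model takes no time and is no camera call.
- ctrl.hand_in(): hands the job in, once; it reports no verdict.
The state is a dict: "clock": time; "qpos": joint angles; "joint_velocities": joint speeds; "joint_efforts": joint torques, N m; "tool_pos": TCP position; "ee_rot": TCP orientation; "wrist_force": force on the tool from outside, world axes, zero at the start; "ft_torque": the same for the moment, N m; "opening": opening from 0.0 (shut) to 1.0 (fully open).
Only numpy, scipy, OpenCV 4.12 (cv2) and the standard library are available. Lean on these libraries where they do the work, as an engineer would, in place of code of your own. Each camera call takes 0.05 s, during which the arm holds its last target.

## Working session

There is one attempt and no reset: what is moved stays moved. The work goes in short steps, Python scripts to look and compute and a tool call to move; the robot and the scene stay as the last step left them, time stands still between calls to the robot, and variables do not carry over. Pictures are saved under pics/ and viewed, and the job is handed in when it is done.

Besides the shell and the picture viewer there is one more tool, called after "Call:" by a JSON object that holds its "api" and its "payload". send_rows: Moves the arm, as the interface text tells. Its arguments: {"type":"object","properties":{"moves":{"type":"array","items":{"type":"array","items":{"type":"number"}}},"newtons":{"type":"number"}},"required":["moves"]}

```bash
mkdir -p pics; ls
python3 - <<'E'
from station import ctrl, grab_frame, camera_model
import cv2
s=ctrl.sense();print(s)
for n in("scene","top"):
    cv2.imwrite(f"pics/{n}0.png",grab_frame(n));print(n,camera_model(n))
print(camera_model("wrist"))
E
```

```text
pics
{'clock': 0.0, 'qpos': array([-1.30953892e+00,  4.94175321e-01,  1.34614638e+00,  1.23714901e-05,
        1.30251323e+00, -9.55187940e-02]), 'joint_velocities': array([-0.0010615 , -0.00078566,  0.00094676,  0.00091163,  0.00099416,
        0.00084332]), 'joint_efforts': array([-4.67581325e-03, -8.78824282e+01, -3.81844068e+01,  7.03821843e-02,
        5.34501253e-02, -6.03400645e-05]), 'tool_pos': array([ 0.21817414, -0.58524537,  0.19963801]), 'ee_rot': array([ 9.84131094e-01,  1.77441831e-01, -4.54714154e-05, -6.19500249e-04]), 'wrist_force': array([-1.17227555,  0.49041091, -0.13978989]), 'ft_torque': array([-0.01444174, -0.00599921,  0.03706926]), 'opening': 0.9975019138560803}
scene {'fx': 369.4990851005005, 'fy': 369.4990851005005, 'cx': 320.5898389584901, 'cy': 199.3590487526082, 'k1': -0.07992709117618993, 'pose': array([[-0.69660733,  0.4053921 , -0.59194212,  1.04615166],
       [ 0.71744439,  0.38966355, -0.57743905,  0.37647418],
       [-0.00343096, -0.82693383, -0.56228878,  0.54879799],
       [ 0.        ,  0.        ,  0.        ,  1.        ]])}
top {'fx': 392
[... 159 characters left out ...]
08,  0.22084976,  0.39867396],
       [-0.99976565, -0.02066532,  0.00644845, -0.05755679],
       [-0.00172375, -0.22093715, -0.97528652,  0.95343343],
       [ 0.        ,  0.        ,  0.        ,  1.        ]])}
{'fx': 342.931290056744, 'fy': 342.931290056744, 'cx': 316.8300650726371, 'cy': 197.12269428169472, 'k1': -0.042217023218474134, 'T_tool_cam': array([[ 1.40236131e-03, -9.70631915e-01, -2.40565417e-01,
         6.76687224e-02],
       [ 9.99999005e-01,  1.39814775e-03,  1.88194462e-04,
        -4.54439787e-07],
       [ 1.53678446e-04, -2.40565441e-01,  9.70632909e-01,
        -1.84511655e-01],
       [ 0.00000000e+00,  0.00000000e+00,  0.00000000e+00,
         1.00000000e+00]])}
```

View pics/scene0.png

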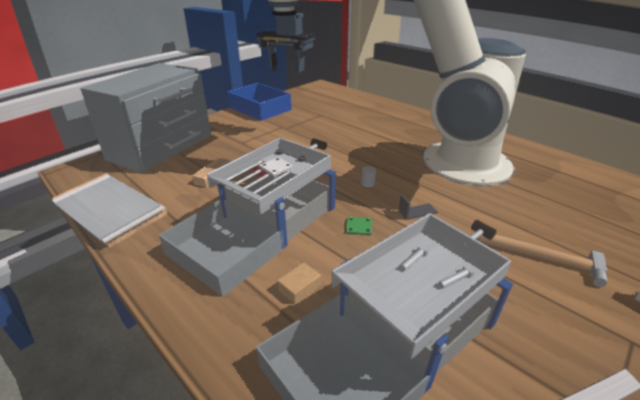

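View pics/top0.png

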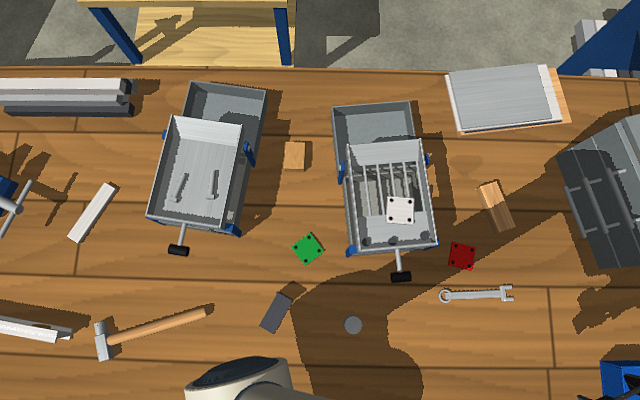

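The slotted-floor stand is the right-hand one in the top view, with its handle at about (400,276). The similar things are the plain pan's handle at (178,250), and the green (308,248) and red (461,255) plates as decoys. The aluminium plate is at (400,209) in the tray. Next I'll check with a close crop and measure.

```bash
cat > h.py <<'E'
import numpy as np,cv2
from station import camera_model
def ray(n,u,v):
    m=camera_model(n);K=np.array([[m['fx'],0,m['cx']],[0,m['fy'],m['cy']],[0,0,1]])
    p=cv2.undistortPoints(np.array([[[u,v]]],float),K,np.array([m['k1'],0,0,0]))[0,0]
    T=m['pose'];return T[:3,3],T[:3,:3]@np.array([p[0],p[1],1.])
def onz(n,u,v,z):
    o,d=ray(n,u,v);return o+d*(z-o[2])/d[2]
def tri(a,b):
    A=np.zeros((3,3));B=np.zeros(3)
    for n,u,v in(a,b):
        o,d=ray(n,u,v);d=d/np.linalg.norm(d);P=np.eye(3)-np.outer(d,d);A+=P;B+=P@o
    return np.linalg.solve(A,B)
def proj(n,X):
    m=camera_model(n);T=np.linalg.inv(m['pose']);K=np.array([[m['fx'],0,m['cx']],[0,m['fy'],m['cy']],[0,0,1]])
    return cv2.projectPoints(np.array([X],float),cv2.Rodrigues(T[:3,:3])[0],T[:3,3],K,np.array([m['k1'],0,0,0]))[0].ravel()
E
python3 - <<'E'
import cv2,numpy as np
from h import *
t=cv2.imread('pics/top0.png');s=cv2.imread('pics/scene0.png')
cv2.imwrite('pics/c1.png',np.hstack([cv2.resize(t[90:290,320:450],None,fx=3,fy=3,interpolation=2)[:600,:390],cv2.resize(s[125:225,200:335],(405,300),interpolation=2).copy() if 0 else cv2.copyMakeBorder(cv2.resize(s[125:225,200:335],(405,300),interpolation=2),0,300,0,0,0)]))
for n,im,(x0,y0,x1,y1) in(('top',t,(385,262,420,290)),('scene',s,(303,135,332,155))):
    c=im[y0:y1,x0:x1];m=(c.max(2)<60).astype(np.uint8)
    k,l,st,ce=cv2.connectedComponentsWithStats(m)
    for i in range(1,k):
        if st[i,4]>20: 
            pts=np.argwhere(l==i)[:,::-1].astype(np.float32);print(n,st[i],ce[i]+[x0,y0],cv2.minAreaRect(pts))
E
```

```text
top [  0   9  35  15 298] [400.95302013 278.32550336] ((17.0, 16.0), (14.0, 34.0), 90.0)
scene [ 9  5 14  9 59] [319.45762712 143.47457627] ((15.44999885559082, 8.649999618530273), (13.914020538330078, 5.375871658325195), 18.434947967529297)
```

View pics/c1.png

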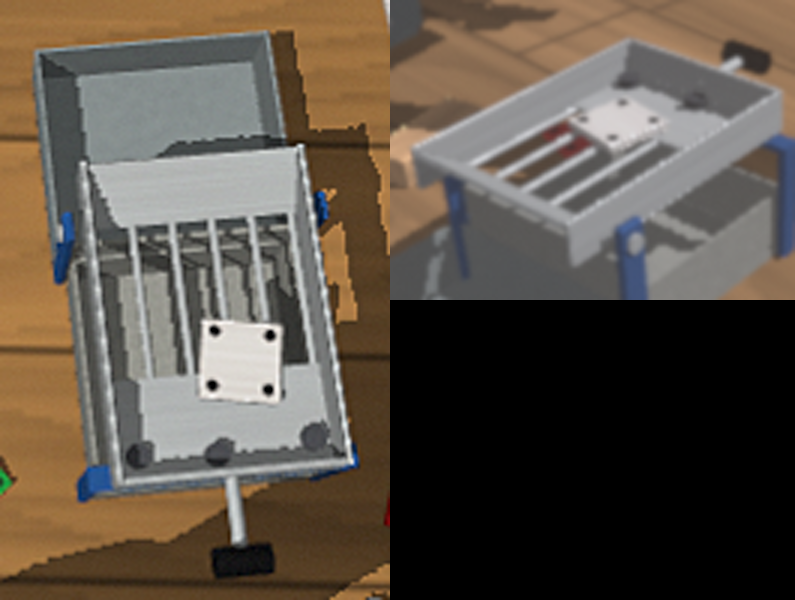

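The crop confirms it: slotted tray, white plate with four dark holes, three dark slugs at the back wall, and the black handle at crop (243,559), which is top (401,276). Next is pose and yaw.

Run:
```python
import cv2,numpy as np
from h import *
t=cv2.imread('pics/top0.png')
c=t[262:290,385:420]
for th in(30,40,50):
    m=(c.max(2)<th).astype(np.uint8);k,l,st,ce=cv2.connectedComponentsWithStats(m)
    for i in range(1,k):
        if st[i,4]>40: print(th,st[i],ce[i]+[385,262],cv2.minAreaRect(np.argwhere(l==i)[:,::-1].astype(np.float32)))
H=onz('top',401,276.3,.129);print('H top@z.129',H,'reproj scene',proj('scene',H)) 
print('tri',tri(('top',401,276.3),('scene',319.5,143.8)))
f=lambda u,v,z:onz('top',320+u/3,90+v/3,z)
for a,b in(((135,228),(151,378)),((173,224),(190,374)),((211,222),(227,320)),((251,218),(268,320))):
    p,q=f(*a,.115),f(*b,.115);d=p-q;print('slat yaw',np.arctan2(d[1],d[0]),p,q)
p,q=f(85,163,.15),f(118,478,.15);d=p-q;print('wallL',np.arctan2(d[1],d[0]),p,q)
p,q=f(302,148,.15),f(350,462,.15);d=p-q;print('wallR',np.arctan2(d[1],d[0]),p,q)
p,q=f(213,559,.135),f(272,557,.135);d=p-q;print('bar',d,np.linalg.norm(d))
```

```text
30 [  6   9  20  12 188] [400.44680851 276.60106383] ((15.495903015136719, 14.454917907714844), (9.868396759033203, 19.55571937561035), 84.80557250976562)
40 [  6   9  20  12 201] [400.54726368 276.5721393 ] ((15.549184799194336, 14.540984153747559), (10.230539321899414, 19.646255493164062), 84.80557250976562)
50 [  5   9  22  12 215] [400.56744186 276.52093023] ((15.590167999267578, 14.491803169250488), (10.502145767211914, 20.823219299316406), 84.80557250976562)
H top@z.129 [ 0.42377022 -0.23715498  0.129     ] reproj scene [318.57064971 143.86034579]
tri [ 0.42302134 -0.23610583  0.12951989]
slat yaw 0.09430060561086685 [ 0.66473092 -0.16607218  0.115     ] [ 0.55164337 -0.17676813  0.115     ]
slat yaw 0.09345334237978141 [ 0.66847713 -0.19444889  0.115     ] [ 0.55516554 -0.20506917  0.115     ]
slat yaw 0.13342376992672372 [ 0.67067766 -0.22287403  0.115     ] [ 0.59587282 -0.23291442  0.115     ]
slat yaw 0.12910642770315958 [ 0.67449041 -0.25291774  0.115     ] [ 0.59651364 -0.26304135  0.115     ]
wallL 0.10065898361966816 [ 0.70195553 -0.125822    0.15      ] [ 0.47572348 -0.14867152  0.15      ]
wallR 0.10533277441232958 [ 0.71720346 -0.2837059   0.15      ] [ 0.48964628 -0.30776417  0.15      ]
bar [-0.00205921  0.04055221  0.        ] 0.040604458977968175
```

Call:
{"api": "send_rows", "payload": {"moves": [[0, 0, -0.03, 20, 34, 0, 0], [0, 0, -0.06, 40, 68, 0, 0], [0, 0, -0.1, 60, 102, 0, 0], [0, 0, -0.13, 80, 136, 0, 0], [0, 0, -0.16, 100, 170, 0, 0], [0, 0, -0.19, 120, 204, 0, 0], [0, 0, -0.22, 140, 238, 0, 0], [0, 0, -0.257, 160, 272, 0, 0]], "newtons": 15}}

```text
clock: 0.77
tool_pos: [0.3787, -0.3118, 0.2001]
ee_rot: [0.999, 0.049, -0.0, -0.0]
wrist_force: [0.9, -1.3, -0.1]
opening: 1.001
```

Call:
{"api": "send_rows", "payload": {"moves": [[0, 0, 0, 15, 26, 0, 0], [0, 0, 0, 30, 52, 0, 0], [0, 0, 0, 45, 77, 0, 0], [0, 0, 0, 45, 77, 0, 0], [0, 0, 0, 45, 77, 0, 0], [0, 0, 0, 45, 77, 0, 0], [0, 0, 0, 45, 77, 0, 0], [0, 0, 0, 45, 77, 0, 0]]}}

```text
clock: 1.43
tool_pos: [0.4229, -0.2375, 0.2002]
ee_rot: [0.999, 0.049, -0.0, 0.0]
wrist_force: [-0.6, -0.3, -0.4]
opening: 1.0
```

Run:
```python
from station import *
import cv2
from scipy.spatial.transform import Rotation as R
s=ctrl.sense();print(s['clock'],s['tool_pos'],R.from_quat(s['ee_rot']).as_matrix(),s['qpos'])
cv2.imwrite('pics/w1.png',grab_frame('wrist'))
```

```text
1.4333 [ 0.42287218 -0.23748305  0.20015585] [[ 9.95157364e-01  9.82944522e-02 -1.45199334e-04]
 [ 9.82944455e-02 -9.95157374e-01 -5.25120648e-05]
 [-1.49657832e-04  3.79854800e-05 -9.99999988e-01]] [-6.34803817e-01  2.97892391e-01  1.68043047e+00 -1.39835340e-04
  1.16335557e+00  8.37594501e-01]
```

View pics/w1.png

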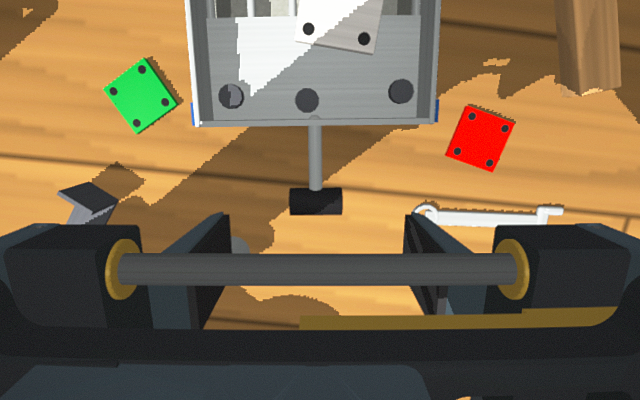

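The wrist view shows the bar at (316,201), centred between the jaws and square to the image, with the three slugs behind it at y≈95. I'll check the handle position from this view too.

Run:
```python
from station import *
import cv2,numpy as np
s=ctrl.sense();m=camera_model('wrist')
from scipy.spatial.transform import Rotation as R
T=np.eye(4);T[:3,:3]=R.from_quat(s['ee_rot']).as_matrix();T[:3,3]=s['tool_pos'];P=T@m['T_tool_cam']
K=np.array([[m['fx'],0,m['cx']],[0,m['fy'],m['cy']],[0,0,1]])
def f(u,v,z):
    p=cv2.undistortPoints(np.array([[[u,v]]],float),K,np.array([m['k1'],0,0,0]))[0,0]
    d=P[:3,:3]@[p[0],p[1],1];o=P[:3,3];return o+d*(z-o[2])/d[2]
print(f(316,201,.129),f(316,188,.136),f(316,214,.122), f(290,201,.129),f(341,201,.129))
```

```text
[ 0.42401655 -0.23664191  0.129     ] [ 0.43574888 -0.23549247  0.136     ] [ 0.41152508 -0.23786684  0.122     ] [ 0.4220183  -0.21671076  0.129     ] [ 0.42593634 -0.25580453  0.129     ]
```

Both views agree that the handle is at (0.424, -0.237, 0.129). Next I go down and close.

Call:
{"api": "send_rows", "payload": {"moves": [[0, 0, 0, 1, 1, -20, 0], [0, 0, 0, 1, 1, -40, 0], [0, 0, 0, 1, 1, -55, 0], [0, 0, 0, 1, 1, -65, 0], [0, 0, 0, 1, 1, -65, 0], [0, 0, 0, 1, 1, -65, 0], [0, 0, 0, 1, 1, -65, 120], [0, 0, 0, 1, 1, -65, 200]], "newtons": 15}}

```text
clock: 2.15
tool_pos: [0.4246, -0.2361, 0.136]
ee_rot: [0.999, 0.05, 0.001, 0.0]
wrist_force: [0.5, 0.4, 0.2]
opening: 0.884
```

Call:
{"api": "send_rows", "payload": {"moves": [[0, 0, 0, 0, 0, 0, 220], [0, 0, 0, 0, 0, 0, 220], [0, 0, 0, 0, 0, 0, 220], [0, 0, 0, 0, 0, 0, 220], [0, 0, 0, 0, 0, 0, 220], [0, 0, 0, 0, 0, 0, 220], [0, 0, 0, 0, 0, 0, 220], [0, 0, 0, 0, 0, 0, 220]], "newtons": 20}}

```text
clock: 2.82
tool_pos: [0.4243, -0.2356, 0.1352]
ee_rot: [0.999, 0.05, -0.0, -0.0]
wrist_force: [-0.2, -1.1, 0.1]
opening: 0.3
```

Run:
```python
import numpy as np
u=np.array([np.cos(.1),np.sin(.1)])
for t in list(np.arange(0,.5,.05))+list(np.arange(.45,1.13,.05))+[1.1]:
    dx=-.25*np.cos(t)+.014*np.sin(t)+.25;dz=.25*np.sin(t)+.014*np.cos(t)-.014
    print(round(t,3),np.round(1000*np.array([dx*u[0],dx*u[1],dz])))
```

```text
0.0 [0. 0. 0.]
0.05 [ 1.  0. 12.]
0.1 [ 3.  0. 25.]
0.15 [ 5.  0. 37.]
0.2 [ 8.  1. 49.]
0.25 [11.  1. 61.]
0.3 [15.  2. 73.]
0.35 [20.  2. 85.]
0.4 [25.  3. 96.]
0.45 [ 31.   3. 107.]
0.45 [ 31.   3. 107.]
0.5 [ 37.   4. 118.]
0.55 [ 44.   4. 129.]
0.6 [ 51.   5. 139.]
0.65 [ 59.   6. 148.]
0.7 [ 67.   7. 158.]
0.75 [ 76.   8. 167.]
0.8 [ 85.   9. 175.]
0.85 [ 95.  10. 183.]
0.9 [105.  11. 191.]
0.95 [115.  12. 197.]
1.0 [126.  13. 204.]
1.05 [137.  14. 210.]
1.1 [148.  15. 215.]
1.1 [148.  15. 215.]
```

An opening of 0.3 (27 mm) is less than the 40 mm bar, so I'll look and let it settle.

Run:
```python
from station import *
import cv2,numpy as np
a=grab_frame('wrist');b=grab_frame('scene')
cv2.imwrite('pics/w2.png',np.vstack([a[:, :],cv2.resize(b[110:190,240:368],(640,400))])[:, :][::1][:800]) if 0 else cv2.imwrite('pics/w2.png',a)
cv2.imwrite('pics/s2.png',cv2.resize(b[90:190,220:380],(800,500)))
print(ctrl.sense()['opening'],ctrl.sense()['clock'])
```

```text
0.21042805188278602 2.9167
```

View pics/w2.png

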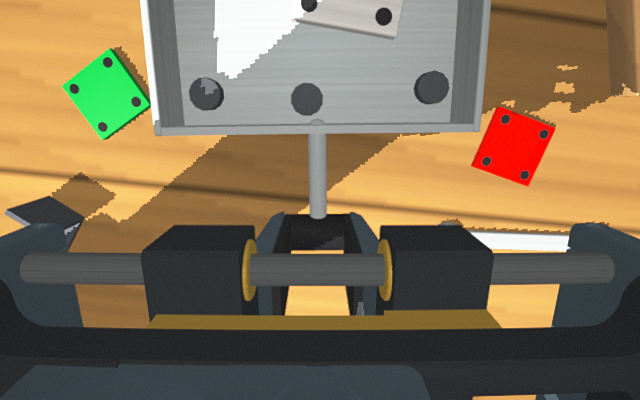

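View pics/s2.png

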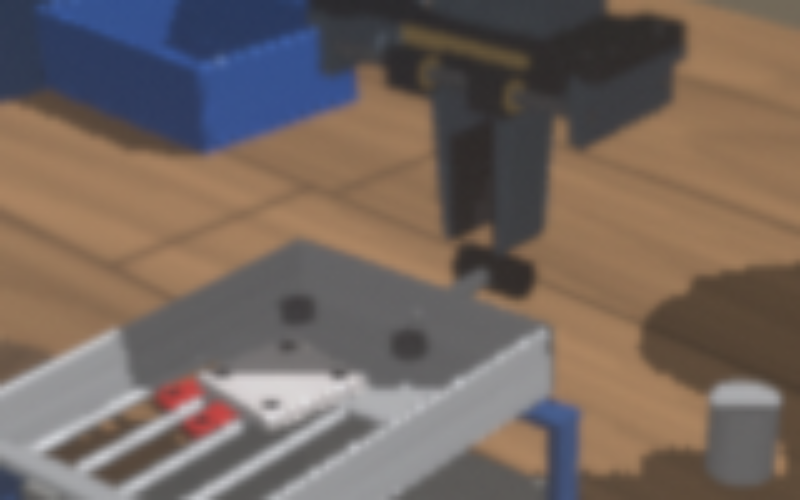

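Run:
```python
from station import *
import cv2,numpy as np
from h import *
b=grab_frame('scene');a=grab_frame('wrist')
cv2.imwrite('pics/s3.png',cv2.resize(b[100:160,280:360],(800,600),interpolation=0))
cv2.imwrite('pics/w3.png',a)
s=ctrl.sense();print(s['opening'],s['clock'],s['tool_pos'],s['wrist_force'])
for z in(.1,.11,.12,.13,.14,.15,.16,.17):
    p=proj('scene',[.424,-.236,z]);print(z,(p-[280,100])*10)
```

```text
0.14830079189783238 3.0167 [ 0.42429961 -0.23562717  0.1352033 ] [-0.62103725 -0.01174387 -0.02390224]
0.1 [388.92510727 539.99969524]
0.11 [388.69911591 505.95377047]
0.12 [388.47081668 471.53068323]
0.13 [388.2401847  436.72562801]
0.14 [388.00719513 401.5337648 ]
0.15 [387.77182318 365.95022155]
0.16 [387.53404414 329.97009672]
0.17 [387.29383341 293.58846229]
```

View pics/s3.png

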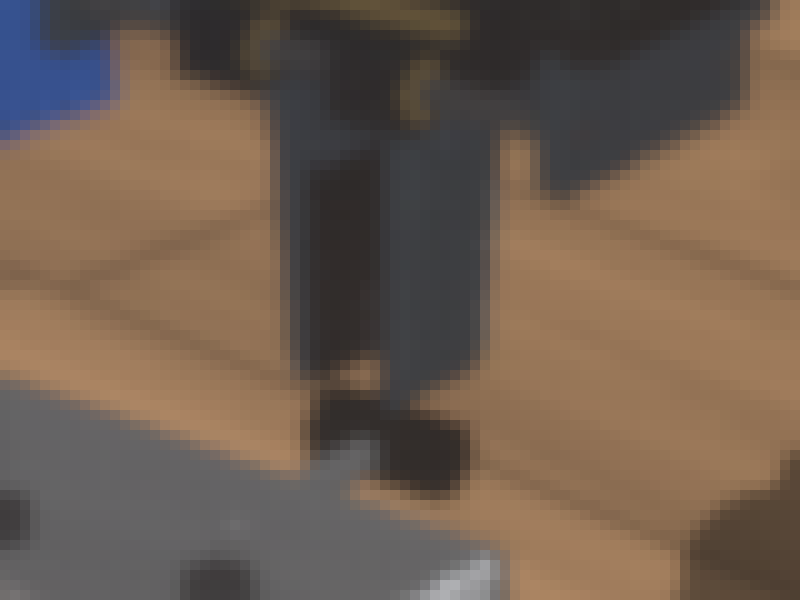

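View pics/w3.png

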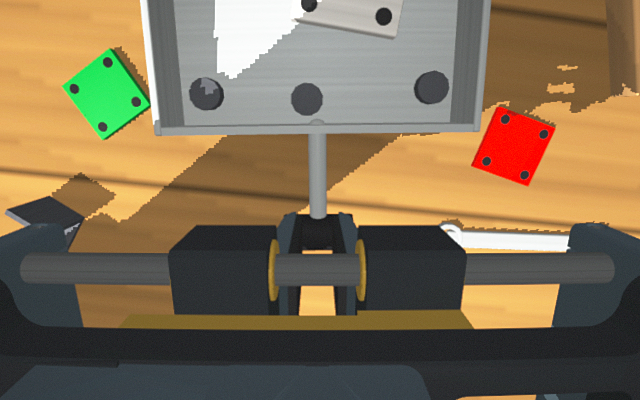

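The tips sit at about z 0.147, just above the bar (scene crop: tips near y=370–400, bar top near y=390). That makes the fingers about 35 mm shorter than the tool frame says. I'll open, go 36 mm lower, and check before closing.

Call:
{"api": "send_rows", "payload": {"moves": [[0, 0, 0, 0, 0, 0, 0], [0, 0, 0, 0, 0, 0, 0], [0, 0, 0, 0, 0, 0, 0], [0, 0, 0, 0, 0, 0, 0], [0, 0, 0, 0, 0, 0, 0], [0, 0, 0, 0, 0, 0, 0], [0, 0, 0, 0, 0, 0, 0], [0, 0, 0, 0, 0, 0, 0]]}}

```text
clock: 3.68
tool_pos: [0.4243, -0.2356, 0.1352]
ee_rot: [0.999, 0.05, -0.0, 0.0]
wrist_force: [0.5, 0.8, 0.4]
opening: 0.7
```

Call:
{"api": "send_rows", "payload": {"moves": [[0, 0, 0, 0, 0, 0, 0], [0, 0, 0, 0, 0, 0, 0], [0, 0, 0, 0, 0, -8, 0], [0, 0, 0, 0, 0, -16, 0], [0, 0, 0, 0, 0, -24, 0], [0, 0, 0, 0, 0, -30, 0], [0, 0, 0, 0, 0, -36, 0], [0, 0, 0, 0, 0, -36, 0]]}}

```text
clock: 4.35
tool_pos: [0.4237, -0.2352, 0.0978]
ee_rot: [0.999, 0.05, -0.001, -0.001]
wrist_force: [-0.9, 0.3, 1.0]
opening: 1.0
```

Run:
```python
from station import *
import cv2,numpy as np
b=grab_frame('scene');a=grab_frame('wrist')
cv2.imwrite('pics/s4.png',np.hstack([cv2.resize(b[100:160,280:360],(400,300),interpolation=0),cv2.resize(a[100:340],(400,150)).repeat(2,0)]))
s=ctrl.sense();print(s['opening'],s['clock'],s['tool_pos'],s['wrist_force'])
```

```text
1.0012977339257023 4.45 [ 0.42415802 -0.23552046  0.09892183] [0.71581945 0.38708341 0.66567647]
```

View pics/s4.png

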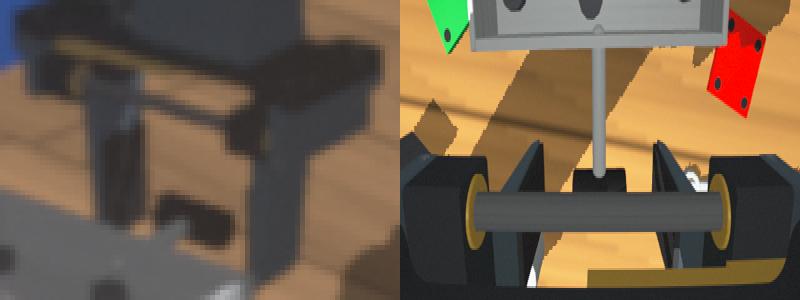

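The bar now sits between the finger pads. Closing.

Call:
{"api": "send_rows", "payload": {"moves": [[0, 0, 0, 0, 0, 0, 220], [0, 0, 0, 0, 0, 0, 220], [0, 0, 0, 0, 0, 0, 220], [0, 0, 0, 0, 0, 0, 220], [0, 0, 0, 0, 0, 0, 220], [0, 0, 0, 0, 0, 0, 220], [0, 0, 0, 0, 0, 0, 220], [0, 0, 0, 0, 0, 0, 220]], "newtons": 25}}

```text
clock: 5.12
tool_pos: [0.4243, -0.2357, 0.0992]
ee_rot: [0.999, 0.05, 0.0, 0.0]
wrist_force: [-0.3, -15.6, -1.8]
opening: 0.448
```

Call:
{"api": "send_rows", "payload": {"moves": [[0, 0, 0, 0, 0, 0, 220], [0, 0, 0, 0, 0, 0, 220], [0, 0, 0, 0, 0, 0, 220], [0, 0, 0, 0, 0, 0, 220], [0, 0, 0, 0, 0, 5, 220], [0, 0, 0, 1, 0, 12, 220], [0, 0, 0, 2, 0, 18, 220], [0, 0, 0, 3, 0, 25, 220]]}}

```text
clock: 5.78
tool_pos: [0.4272, -0.2359, 0.1243]
ee_rot: [0.999, 0.05, -0.0, 0.0]
wrist_force: [-0.0, -3.4, -5.2]
opening: 0.437
```

Run:
```python
from station import *
import cv2,numpy as np
b=grab_frame('scene')
cv2.imwrite('pics/s5.png',cv2.resize(b[80:240,200:360],(600,600)))
s=ctrl.sense();print(s['opening'],s['clock'],s['tool_pos'],s['wrist_force'])
```

```text
0.4376352627269176 5.8333 [ 0.42740661 -0.23592743  0.12541651] [-3.50737263 -4.22339502 -1.93937761]
```

View pics/s5.png

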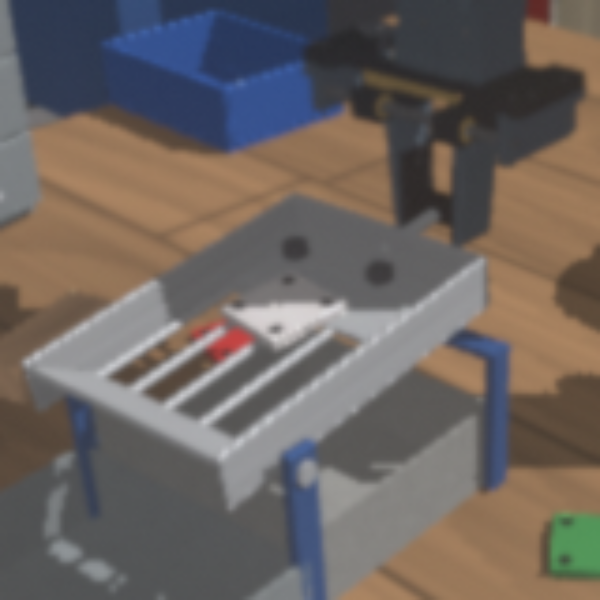

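Grasped: the opening is 40 mm and the tray has begun to tilt with the bar in the pads. I'll raise it to about 0.43 rad.

Call:
{"api": "send_rows", "payload": {"moves": [[0, 0, 0, 2, 0, 12, 220], [0, 0, 0, 5, 1, 24, 220], [0, 0, 0, 8, 1, 36, 220], [0, 0, 0, 12, 2, 48, 220], [0, 0, 0, 17, 2, 60, 220], [0, 0, 0, 22, 3, 71, 220], [0, 0, 0, 25, 3, 78, 220], [0, 0, 0, 25, 3, 78, 220]]}}

```text
clock: 6.5
tool_pos: [0.4534, -0.233, 0.2033]
ee_rot: [0.999, 0.05, 0.001, 0.001]
wrist_force: [3.0, -5.6, -4.9]
opening: 0.435
```

Call:
{"api": "send_rows", "payload": {"moves": [[0, 0, 0, 0, 0, 0, 220], [0, 0, 0, 0, 0, 0, 220], [0, 0, 0, 0, 0, 0, 220], [0, 0, 0, 0, 0, 0, 220], [0, 0, 0, 0, 0, 0, 220], [0, 0, 0, 0, 0, 0, 220], [0, 0, 0, 0, 0, 0, 220], [0, 0, 0, 0, 0, 0, 220]]}}

```text
clock: 7.17
tool_pos: [0.4526, -0.2331, 0.2018]
ee_rot: [0.999, 0.05, 0.0, 0.0]
wrist_force: [4.8, -5.6, -3.9]
opening: 0.438
```

```bash
cat > look.py <<'E'
from station import *
import cv2,numpy as np,sys
b=grab_frame('scene');a=grab_frame('top')
cv2.imwrite(f'pics/{sys.argv[1]}.png',np.hstack([cv2.resize(b[80:280,160:360],(400,400)),cv2.resize(a[90:290,300:500],(400,400))]))
s=ctrl.sense();print(s['opening'],s['clock'],s['tool_pos'],s['wrist_force'])
E
python3 look.py l1
```

```text
0.43747220801008385 7.2667 [ 0.45260684 -0.2330838   0.20177947] [ 4.55046565 -5.2218198  -4.37493274]
```

View pics/l1.png

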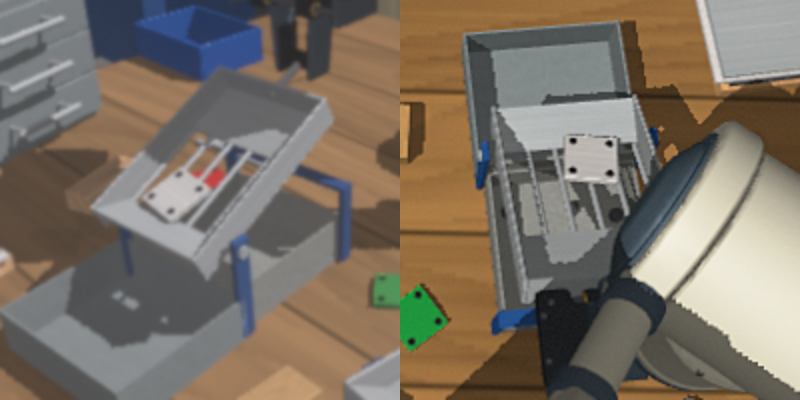

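```bash
cat > look2.py <<'E'
from station import *
import cv2,numpy as np,sys
b=grab_frame('scene');a=grab_frame('top')
cv2.imwrite(f'pics/{sys.argv[1]}.png',np.hstack([cv2.resize(b[110:230,200:340],(420,360),interpolation=2),cv2.resize(a[130:250,335:455],(360,360),interpolation=2)]))
s=ctrl.sense();print(s['opening'],s['clock'],s['tool_pos'],s['wrist_force'])
E
python3 look2.py l2
```

```text
0.44006954244775204 7.3667 [ 0.45259783 -0.23305982  0.20176587] [ 4.71860205 -4.68866881 -4.81768931]
```

View pics/l2.png

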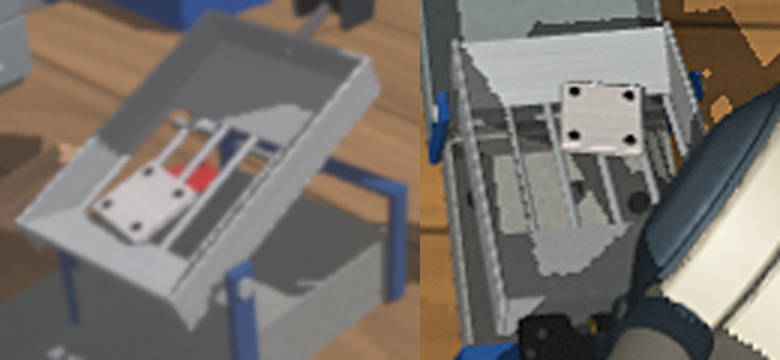

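Run:
```python
from station import *
import cv2,numpy as np
from h import *
a=grab_frame('wrist');cv2.imwrite('pics/w6.png',a)
o=np.array([.672,-.2115]);c,s=np.cos(.1),np.sin(.1)
for u,v in((637,203),(575,195)):
    p=onz('top',335+(u-420)/3,130+v/3,.0075)[:2]-o;print(c*p[0]+s*p[1],-s*p[0]+c*p[1])
```

```text
-0.05977662110093783 -0.0671968847838239
-0.04900270352289262 -0.016826638049234566
```

View pics/w6.png

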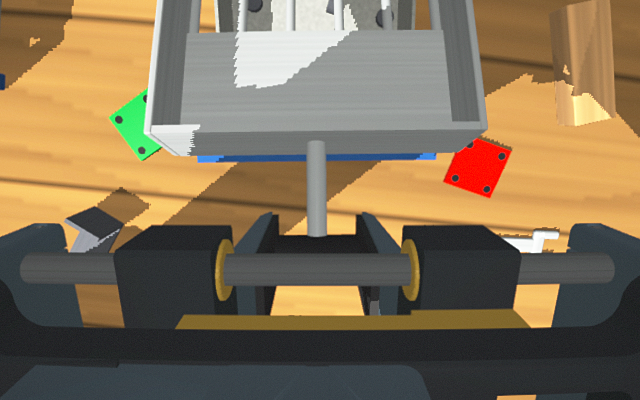

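Run:
```python
from station import *
import cv2,numpy as np
from scipy.spatial.transform import Rotation as R
a=cv2.imread('pics/w6.png');cv2.imwrite('pics/w6c.png',cv2.resize(a[0:60,200:440],(800,200),interpolation=2))
s=ctrl.sense();m=camera_model('wrist')
T=np.eye(4);T[:3,:3]=R.from_quat(s['ee_rot']).as_matrix();T[:3,3]=s['tool_pos'];P=T@m['T_tool_cam']
K=np.array([[m['fx'],0,m['cx']],[0,m['fy'],m['cy']],[0,0,1]])
c,si=np.cos(.1),np.sin(.1)
for u,v in((255,5),(320,3),(385,18)):
  for z in(.0075,.16):
    p=cv2.undistortPoints(np.array([[[u,v]]],float),K,np.array([m['k1'],0,0,0]))[0,0]
    d=P[:3,:3]@[p[0],p[1],1];o=P[:3,3];q=o+d*(z-o[2])/d[2]-[.672,-.2115,0]
    print(u,v,z,c*q[0]+si*q[1],-si*q[0]+c*q[1])
```

```text
255 5 0.0075 -0.046126821315495316 0.06311882897433208
255 5 0.16 -0.08911645165970979 0.03794382821428285
320 3 0.0075 -0.04442338719590841 -0.002712613428687156
320 3 0.16 -0.08809870322458278 -0.0013883929250233518
385 18 0.0075 -0.05821052727225984 -0.06907440721398285
385 18 0.16 -0.09633608679946806 -0.04103748237357203
```

View pics/w6c.png

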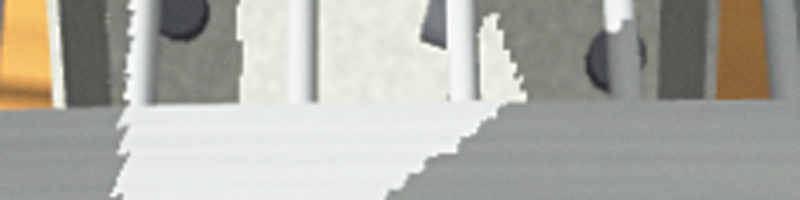

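All three slugs lie in the box: wrist picture at (255,5), (329,7) and (385,18). Their size fits box depth, and the positions agree with the top view. The plate is still at the lip. Now pour.

Call:
{"api": "send_rows", "payload": {"moves": [[0, 0, 0, 9, 1, 15, 220], [0, 0, 0, 16, 1, 26, 220], [0, 0, 0, 23, 2, 36, 220], [0, 0, 0, 31, 3, 45, 220], [0, 0, 0, 39, 4, 55, 220], [0, 0, 0, 48, 5, 64, 220], [0, 0, 0, 57, 6, 72, 220], [0, 0, 0, 67, 7, 80, 220]]}}

```text
clock: 8.08
tool_pos: [0.5185, -0.2257, 0.2819]
ee_rot: [0.999, 0.05, -0.001, -0.0]
wrist_force: [-3.9, -4.3, -0.7]
opening: 0.436
```

Call:
{"api": "send_rows", "payload": {"moves": [[0, 0, 0, 10, 1, 8, 220], [0, 0, 0, 20, 2, 14, 220], [0, 0, 0, 31, 3, 21, 220], [0, 0, 0, 42, 4, 27, 220], [0, 0, 0, 52, 5, 32, 220], [0, 0, 0, 52, 5, 32, 220], [0, 0, 0, 52, 5, 32, 220], [0, 0, 0, 52, 5, 32, 220]]}}

```text
clock: 8.75
tool_pos: [0.5706, -0.2199, 0.3135]
ee_rot: [0.999, 0.05, -0.001, -0.001]
wrist_force: [-2.2, 4.8, 2.4]
opening: 0.434
```

Call:
{"api": "send_rows", "payload": {"moves": [[0, 0, 0, 0, 0, 0, 220], [0, 0, 0, 0, 0, 0, 220], [0, 0, 0, 0, 0, 0, 220], [0, 0, 0, 0, 0, 0, 220], [0, 0, 0, 0, 0, 0, 220], [0, 0, 0, 0, 0, 0, 220], [0, 0, 0, 0, 0, 0, 220], [0, 0, 0, 0, 0, 0, 220]]}}

```text
clock: 9.42
tool_pos: [0.5706, -0.2199, 0.3135]
ee_rot: [0.999, 0.05, -0.001, -0.001]
wrist_force: [-1.9, 5.6, 2.1]
opening: 0.437
```

```bash
python3 look.py l3
```

```text
0.4310133503931121 9.5167 [ 0.57059397 -0.21989829  0.31350137] [-1.92251095  4.85525336  1.57118254]
```

View pics/l3.png

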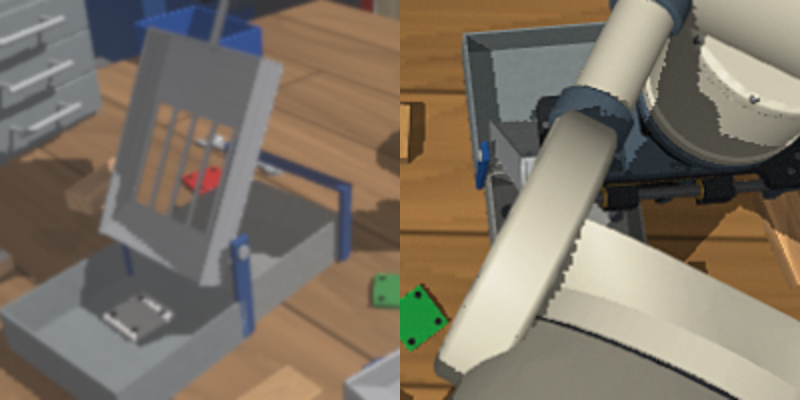

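The plate lies in the bin (scene crop (138,318)). Lowering along the arc.

Call:
{"api": "send_rows", "payload": {"moves": [[0, 0, 0, -10, -1, -5, 220], [0, 0, 0, -21, -2, -11, 220], [0, 0, 0, -32, -3, -18, 220], [0, 0, 0, -42, -4, -24, 220], [0, 0, 0, -52, -5, -32, 220], [0, 0, 0, -62, -6, -40, 220], [0, 0, 0, -71, -7, -48, 220], [0, 0, 0, -80, -8, -57, 220]]}}

```text
clock: 10.18
tool_pos: [0.4911, -0.2288, 0.2564]
ee_rot: [0.999, 0.05, 0.001, 0.0]
wrist_force: [6.8, -1.5, -6.5]
opening: 0.436
```

Call:
{"api": "send_rows", "payload": {"moves": [[0, 0, 0, -8, -1, -10, 220], [0, 0, 0, -16, -2, -19, 220], [0, 0, 0, -23, -3, -29, 220], [0, 0, 0, -30, -3, -40, 220], [0, 0, 0, -36, -4, -51, 220], [0, 0, 0, -42, -4, -62, 220], [0, 0, 0, -47, -5, -73, 220], [0, 0, 0, -52, -5, -85, 220]]}}

```text
clock: 10.85
tool_pos: [0.4392, -0.2346, 0.1717]
ee_rot: [0.999, 0.05, 0.001, 0.001]
wrist_force: [1.9, -9.6, -2.0]
opening: 0.436
```

Call:
{"api": "send_rows", "payload": {"moves": [[0, 0, 0, -4, -1, -12, 220], [0, 0, 0, -7, -1, -24, 220], [0, 0, 0, -10, -2, -36, 220], [0, 0, 0, -12, -2, -48, 220], [0, 0, 0, -14, -2, -60, 220], [0, 0, 0, -15, -2, -67, 220], [0, 0, 0, -15, -2, -71, 220], [0, 0, 0, -15, -2, -71, 220]]}}

```text
clock: 11.52
tool_pos: [0.4243, -0.2363, 0.1007]
ee_rot: [0.999, 0.05, 0.0, 0.0]
wrist_force: [0.7, -4.2, -2.3]
opening: 0.435
```

Call:
{"api": "send_rows", "payload": {"moves": [[0, 0, 0, 0, 0, 0, 0], [0, 0, 0, 0, 0, 0, 0], [0, 0, 0, 0, 0, 0, 0], [0, 0, 0, 0, 0, 0, 0], [0, 0, 0, 0, 0, 0, 0], [0, 0, 0, 0, 0, 0, 0], [0, 0, 0, 0, 0, 0, 0], [0, 0, 0, 0, 0, 0, 0]]}}

```text
clock: 12.18
tool_pos: [0.4243, -0.2356, 0.1012]
ee_rot: [0.999, 0.05, -0.0, -0.0]
wrist_force: [0.0, 0.2, 0.1]
opening: 0.981
```

Call:
{"api": "send_rows", "payload": {"moves": [[0, 0, 0, 0, 0, 0, 0], [0, 0, 0, 0, 0, 5, 0], [0, 0, 0, 0, 0, 15, 0], [0, 0, 0, 0, 0, 35, 0], [0, 0, 0, 0, 0, 60, 0], [0, 0, 0, 0, 0, 85, 0], [0, 0, 0, 0, 0, 110, 0], [0, 0, 0, 0, 0, 110, 0]]}}

```text
clock: 12.85
tool_pos: [0.426, -0.2369, 0.2158]
ee_rot: [0.999, 0.05, 0.003, 0.002]
wrist_force: [0.1, -1.0, -0.2]
opening: 0.999
```

Call:
{"api": "send_rows", "payload": {"moves": [[0, 0, 0, -10, -35, 0, 0], [0, 0, 0, -20, -70, 0, 0], [0, 0, 0, -30, -105, 0, 0], [0, 0, 0, -40, -140, 0, 0], [0, 0, 0, -50, -175, 0, 0], [0, 0, 0, -60, -210, 0, 0], [0, 0, 0, -70, -240, 0, 0], [0, 0, 0, -70, -240, 0, 0]]}}

```text
clock: 13.52
tool_pos: [0.3524, -0.4807, 0.211]
ee_rot: [0.999, 0.048, -0.0, 0.001]
wrist_force: [-0.9, 0.6, 0.0]
opening: 1.0
```

```bash
python3 look.py l4
```

```text
0.9986674928613558 13.6167 [ 0.35365716 -0.47623491  0.21080229] [ 0.5019938   0.50725117 -1.19515605]
```

View pics/l4.png

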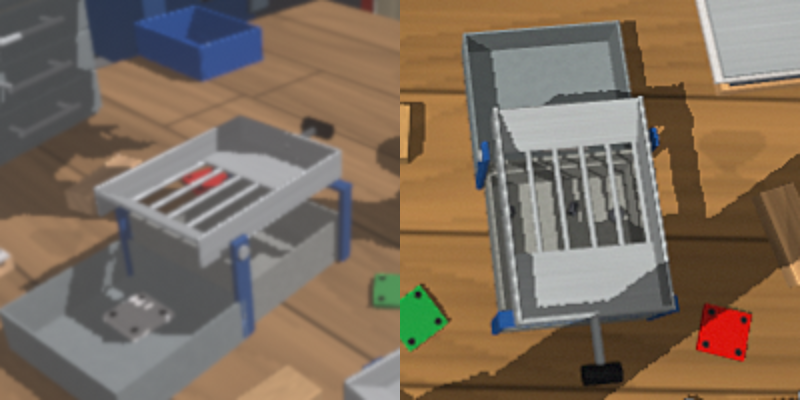

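The tray is empty and level, with the handle back at top (400,277) as at the start. Dark slugs show through the slots in the box, near crop (515,212), (572,207) and (610,213). The plate lies in the bin, and the arm is clear.

Run:
```python
from station import *
s=ctrl.sense();print(abs(s['joint_velocities']).max(),s['clock'])
print(ctrl.hand_in())
```

```text
0.036419819374718304 13.6167
the job is handed in; nothing more can be done
None
```

I raised the slotted tray to about 0.43 rad and all three slugs dropped into the box while the plate stayed at the lip. I then raised it to about 1.1 rad, so the plate poured into the bin, lowered the tray to level, let go and backed away. I handed in at 13.6 s of the 53 s allowed; no verdict is reported.

**Last checks:**
- **Slugs:** all three were measured or seen in the slug box after sifting. Three dark shapes show through the slots in the last top view, the right-hand one only faintly.
- **Plate:** it lies in the plate bin in the scene view. I judged this by eye and did not compute its position.
- **Tray:** it is empty, with the handle back at its starting pixel in the top view.
- **Arm:** the gripper is open and clear, with wrist force near zero.
- **Plain pan:** the arm never went near it, but I did not measure its tilt afterwards.

**What disagreed:** the first close missed. The fingertips sat about 36 mm higher than the stated tool frame implies, so the jaws shut above the bar. I reopened, went 36 mm lower, checked the view and gripped the bar at 40 mm opening.

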